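# Set the router lift from below its mark

## Task

The router lift's dial has been wound past its setting and the screw has backlash. Fit the loose ball crank on the square drive stud in the middle of the dial, wind anticlockwise until the dial's long zero line has gone about half a turn past the brass pointer, then come back clockwise and stop with the line at the pointer, all of it in that one direction so that the backlash is taken up. Then lift the crank off without shifting the dial and lay it gently in the shallow steel tray, leaving the router bit and the other things on the bench alone.

Things in the scene. Friction and masses are not known exactly. Their poses are not given: they have to be found in the camera images.
- plate: Router lift plate: aluminium, 300 x 235 x 8 mm, fixed flat on the bench, yaw varies a little. Origin: centre of its underside; x along the 300 mm side, away from the robot, z up. The screw axis (dial and drive stud) is at x -90 mm, y 0; the router bit at x +45 mm, y 0. The dial's top face lies 24 mm above the bench.
- pointer_tip (a point): Tip of the small brass pointer fixed to the plate between dial and router bit, 44 mm from the screw axis (at the dial's rim), towards +x of the plate. Pointer 12 mm wide, its top 18 mm above the bench.
- dial: Round graduated aluminium dial, 88 mm across, 16 mm tall, turning about a vertical axis, with the square drive stud fixed in its middle. Origin: on the axis, 8 mm above the bench; z up; x along the zero line; x and y are square to the stud's flats. Turning it takes about 0.15 N m (0.03 N m within the lost motion); it stays where it is left.
- zero_line (a point): Outer end of the dial's zero line, on the rim, 44 mm from the axis. The zero line is the one wide black line (3.5 mm wide, from 14 mm off the axis out to the rim). At the mark this point meets pointer_tip. At the start it stands 0.5 to 2.6 rad clockwise (seen from above) past the pointer.
- stud_top (a point): Centre of the top of the drive stud, 42 mm above the bench. The stud is 16 mm square and stands 18 mm above the dial's top face; its uppermost 6 mm taper to 10 mm square.
- screw (a joint): Angle of the lifting screw, rad, growing clockwise seen from above; 0 = correct setting. Worn: 0.5 rad of lost motion to the dial. Driven clockwise it equals the dial's angle past the pointer; driven anticlockwise it stays 0.5 rad clockwise of the dial; within the lost motion it stands still. Clockwise raises the bit, 4 mm a turn.
- crank: Loose ball crank of bright steel, 0.35 to 0.6 kg: squared hub, flat arm 16 mm wide (20 to 34 mm above the underside), upright black handle at one end, ball of 32 mm at the other. Origin: centre of the hub's underside; x along the arm to the handle, z up. Reaches x +81 mm and -68 mm. Starts flat on the bench, handle up, any yaw, left or right of the plate.
- hub_grip (a point): On the hub's axis, 42 mm above the crank's underside: middle of the 28 mm square grip block (22 to 54 mm above the underside, flats square to the arm). Below it the hub is 38 mm square with a 17.6 mm square socket, 20 mm deep from below. It fits the stud in four yaws, 0.1 rad loose; fully home the underside rests on the dial's top face.
- handle_mid (a point): Middle of the crank's handle, 78 mm above the crank's underside and 70 mm from the hub's axis. The handle is 20 mm across, stands from 38 to 96 mm above the underside and revolves freely on its own spindle.
- tray: Shallow open dark steel tray 270 x 170 x 18 mm, walls and floor 4 mm, fixed on the bench on the other side of the plate from the crank. Origin: centre of its underside, x along its length. A collet stands at its +x end.
- tray_free (a point): Middle of the free part of the tray's inner floor, 35 mm towards -x from the tray's centre, 4 mm above the bench. The crank fits here at any yaw.
- bit: Router bit standing about 35 mm above the bench in the middle of the plate, cutter 18 mm across; must not be touched. Origin on its axis, 4 mm above the bench.
- spanner_a: Steel collet spanner 190 mm long lying on the bench, a bystander. Origin: its middle, underside.
- spanner_b: Steel collet spanner 170 mm long lying on the lift plate beside the bit, a bystander. Origin: its middle, underside.
- collet: Steel collet 32 mm across, 34 mm tall, standing in the +x end of the tray, a bystander. Origin: underside.
- tape: Tape measure 72 x 38 x 66 mm, a bystander. Origin: underside.
- push_block: Wooden push block 150 x 85 x 82 mm, a bystander. Origin: underside.
- glue: White glue bottle 62 mm across, 170 mm tall, a bystander. Origin: underside.
- jar: Glass jar 72 mm across, 90 mm tall, a bystander. Origin: underside.
- square: Combination square, 280 mm steel rule with a black head, 24 mm high, lying between the plate and the robot, a bystander. Origin: underside, near the rule's middle.
Not all that is in view belongs to the job. What is shaped like the crank but brown is not meant.

How it is judged:
On the way, in this order (a step that is already met when the one before it is completed fails the run):
1. the crank is fully home on the drive stud (horizontal distance between crank and dial below 0.003 m and z of crank in the frame of dial below 0.019 m and angle between crank's own z axis and vertical below 0.1 rad), for 0.2 s.
2. with the crank on the stud, the dial has been wound anticlockwise well past the pointer (screw at least 0.8 rad below its setting) (all of step 1 and value of joint screw below -0.8 rad), for 0.05 s.
3. with the crank on the stud, the zero line is back at the pointer (within 6.2 mm at the rim), come to clockwise, so the screw is within 0.15 rad of its setting (all of step 1 and horizontal distance between zero_line and pointer_tip below 0.0062 m and value of joint screw between -0.15 and 0.15 rad), for 0.2 s.
At the end, for the whole second after the job is handed in: The zero line is at the pointer within 6.2 mm at the rim (8 degrees) and the screw within 0.15 rad of its setting, its lost motion taken up clockwise; the crank lies at rest, flat and right way up, on the floor of the tray (within 0.1 rad of level), let go (horizontal distance between zero_line and pointer_tip below 0.0062 m and value of joint screw between -0.15 and 0.15 rad and x of crank in the frame of tray between -0.12 and 0.12 m and y of crank in the frame of tray between -0.07 and 0.07 m and z of crank in the frame of tray below 0.01 m and angle between crank's own z axis and vertical below 0.1 rad and linear speed of crank below 0.02 m/s); the robot touches nothing.
It fails at once if the router bit is touched (contact force between bit and anything else above 1 N).
It fails at once if the crank is dropped or flung (it moves faster than 0.5 m/s with no finger on it) (linear speed of crank above 0.5 m/s and contact force between the fingers and crank below 0.05 N).
It fails at once if a bystander is shifted by more than 30 mm (distance of any of spanner_a, spanner_b, collet, tape, push_block, glue, jar, square from where it was at the start of the episode above 0.03 m).
It also fails if it takes over 72 s, if anything falls off the work surface, if the arm or the gripper's body presses on something with over 40 N, if the wrist force passes 120 N, or if a joint passes its speed limit or range.

## Robot

A 6-joint arm with a two-finger parallel gripper is mounted at the origin on the work surface. World frame = base frame: x ahead of the robot, y to its left, z up, the work surface at z = 0. Lengths are in m, angles in rad, forces in N, time in s.
With the tool pointing down it reaches from about 0.25 to 0.85 m from the base axis. Payload 12.5 kg.
Tool frame: the origin (TCP) lies midway between the tips of the shut fingers; the grasp point (between the pads) lies 19 mm behind it; z points along the fingers, y is the line along which they close (so a half turn about z gives the same grasp; the last joint's range is limited). The gripper opens to 93 mm and grips with 3 to 60 N. Pads are 15 mm wide; open, the fingers measure 128 mm over their backs; the gripper's body (75 mm by 188 mm) begins 65 mm behind the grasp point.
Start: joints at [-1.239, 0.351, 1.652, -0, 1.139, -0.085], TCP at [0.223, -0.503, 0.219] pointing down, gripper open.
Joint ranges: [-2.75, 2.75], [-0.79, 2.1], [0.01, 2.65], [-1.57, 4.71], [0.07, 3.14], [-2.87, 2.87]. Speed limits (rad/s): [2.22, 2.22, 2.79, 3.14, 3.14, 3.14].

## Interface

Orientations are given as a 3x3 rotation matrix whose columns are the frame's x, y, z axes.
In Python, from bench import arm, camera, camera_model gives the robot as it stands.
- The arm moves only by the shell command python3 -m crank 'ROWS' [FORCE]. ROWS is JSON, a list of rows, each an object of numbers: "x", "y", "z": the shift along the tool's x, y, z in cm; "ax", "ay", "az": the turn, a rotation vector about the tool's x, y, z in degrees; "gripper": the opening, from 0 (shut) to 1 (fully open). A call has 1 to 20 rows; each row shifts and turns the commanded pose from where the row before left it, along the tool's axes as they then stand; what a row does not reach is not made up. A row lasts 1/8 s, in which the tool goes at most 62.5 mm and 10.7 degrees, less where a joint would pass 70% of its speed; a pose out of reach is approached as far as the arm can. A call with a gripper value outside its range is refused whole. The fingers move at their own pace and stop on an object; FORCE is the grip in N (left out, the last holds). Time passes only in rows, so rows that do not move let the fingers close. It gives the time, the measured TCP pose, the force, the opening and the grip force at its end, in the units of the state.
- arm.observe(): the state, without advancing time (a new reading comes with each control period).
- camera(name): name is "scene" or "top"; returns the picture (384x512x3 uint8, blue, green, red); there is no depth.
- camera_model(name): a dict with "fx", "fy", "cx", "cy" (pixels), "eye" and "orientation" of the camera in the world. Camera axes: x right, y up, looking along -z (the intrinsics and any distortion apply to the point x, -y, -z); pixel columns grow to the right and rows downward; lengths in m; the calibration is good to about 2 mm. A picture is of the moment at which its call begins. camera_model takes no time and is no camera call.
- arm.job_done(): hands the job in; it is judged then, once.
The state is a dict: "time": time; "qpos": joint angles; "dq": joint speeds; "effort": joint torques, N m; "eef_pos": TCP position; "orientation": TCP orientation; "contact_force": force on the tool from outside, world axes, zero at the start; "torque": the same for the moment, N m; "finger_gap": finger opening in m; "finger_force": force on a finger pad.
Only numpy, scipy, OpenCV 4.12 (cv2) and the standard library are available. Lean on these libraries where they do the work, as an engineer would, in place of code of your own. Each camera call takes 0.05 s, during which the arm holds its last target. There are 200 camera calls.

## Working session

There is one attempt and no reset: what is moved stays moved. The work goes in short steps, Python scripts to look and compute and a shell command to move; the robot and the scene stay as the last step left them, time stands still between calls to the robot, and variables do not carry over. Pictures are saved under pics/ and viewed, at most 10 in all, crops included, and the job is handed in when it is done.

```bash
mkdir -p pics; python3 - <<'E'
from bench import arm,camera,camera_model
import cv2
for n in("scene","top"):
    m=camera_model(n);print(n,m)
    cv2.imwrite(f"pics/{n}0.png",cv2.resize(camera(n),(800,600),interpolation=cv2.INTER_CUBIC))
s=arm.observe();print(s)
E
```

```text
scene {'fx': 411.05489270159745, 'fy': 411.05489270159745, 'cx': 257.73222222626003, 'cy': 196.78948906995885, 'eye': array([ 1.34808412, -0.53471668,  0.88084689]), 'orientation': array([[ 0.57529011, -0.51639498,  0.63433233],
       [ 0.81786738,  0.35217621, -0.4550438 ],
       [ 0.01158557,  0.78058193,  0.6249461 ]])}
top {'fx': 481.51105501142985, 'fy': 481.51105501142985, 'cx': 245.66315569224776, 'cy': 189.04050902999253, 'eye': array([0.25619513, 0.04310061, 1.78601745]), 'orientation': array([[ 0.01648575,  0.98572333, -0.16756412],
       [-0.99957975,  0.02024448,  0.02074811],
       [ 0.02384415,  0.16715165,  0.98564283]])}
{'time': 0.1, 'qpos': array([-1.23859730e+00,  3.51159488e-01,  1.65235176e+00, -8.92608643e-06,
        1.13914063e+00, -8.46184595e-02]), 'dq': array([ 0.0009885 , -0.00056964, -0.00199712, -0.00168919, -0.00045843,
        0.00135148]), 'effort': array([ 3.65865053e-04, -4.98030603e+01, -2.85707241e+01,  7.00489827e-02,
        2.38667463e-02, -3.73616274e-05]), 'eef_pos': array([ 0.22257687, -0.50260323,  0.21817097]), 'orientation': array([[ 9.14380516e-01,  4.04855712e-01, -3.53100581e-04],
       [ 4.04855857e-01, -9.14379974e-01,  9.98668371e-04],
       [ 8.14484939e-05, -1.05611774e-03, -9.99999439e-01]]), 'contact_force': array([-0.20065628,  0.29699304, -0.91614917]), 'torque': array([-0.00975912,  0.00211673, -0.00972181]), 'finger_force': 0.0, 'finger_gap': 0.09300347097673235}
```

View pics/top0.png

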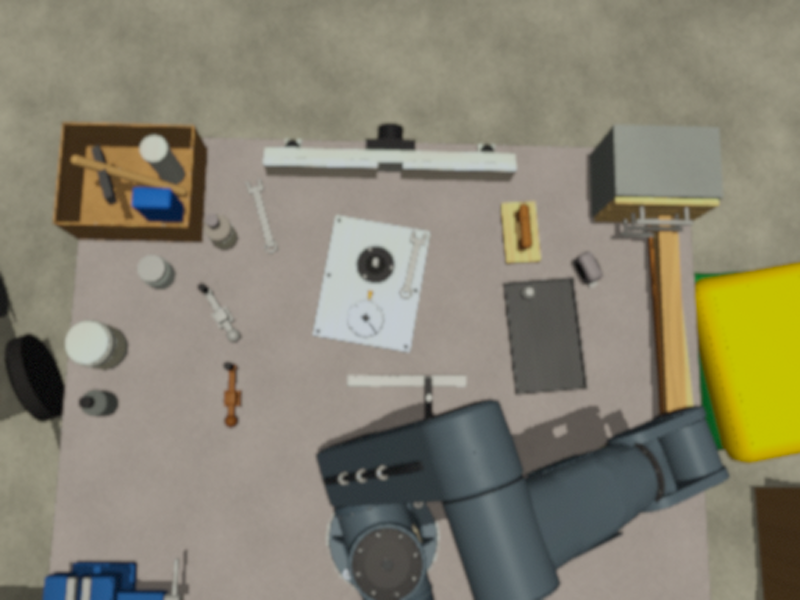

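View pics/scene0.png

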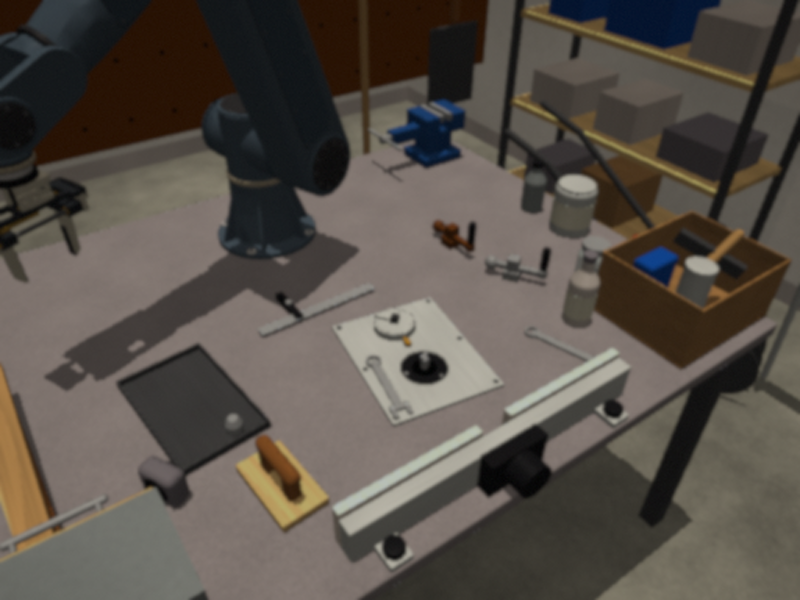

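Candidates for the crank (top view, 800x600 pixels): bright steel one at (220,313) and brown one at (231,395). The steel one matches the description, with its black handle at (204,288) and ball at (235,337). The dial is at (365,318), the tray at (545,335). I'll check the choice in a close crop.

```bash
cat > h.py <<'E'
import numpy as np,cv2
from bench import arm,camera,camera_model
def ray(n,u,v):
    m=camera_model(n);d=m["orientation"]@np.array([(u-m["cx"])/m["fx"],-(v-m["cy"])/m["fy"],-1]);return m["eye"],d
def at(n,u,v,z):
    e,d=ray(n,u,v);return e+d*(z-e[2])/d[2]
def px(n,p):
    m=camera_model(n);c=m["orientation"].T@(np.array(p)-m["eye"]);return m["cx"]-m["fx"]*c[0]/c[2],m["cy"]+m["fy"]*c[1]/c[2]
def crop(img,u0,v0,w,h,k):
    return cv2.resize(img[v0:v0+h,u0:u0+w],None,fx=k,fy=k,interpolation=cv2.INTER_CUBIC)
E
python3 - <<'E'
from h import *
t=camera("top");s=camera("scene")
a=np.hstack([crop(t,115,170,50,50,8),crop(t,205,170,50,50,8)[:, :400]])
b=np.hstack([crop(s,300,140,66,33,6),crop(s,222,186,66,33,6)])
b=cv2.resize(b,(800,200))
cv2.imwrite("pics/c1.png",np.vstack([a,b]))
E
```

```text
(no output)
```

View pics/c1.png

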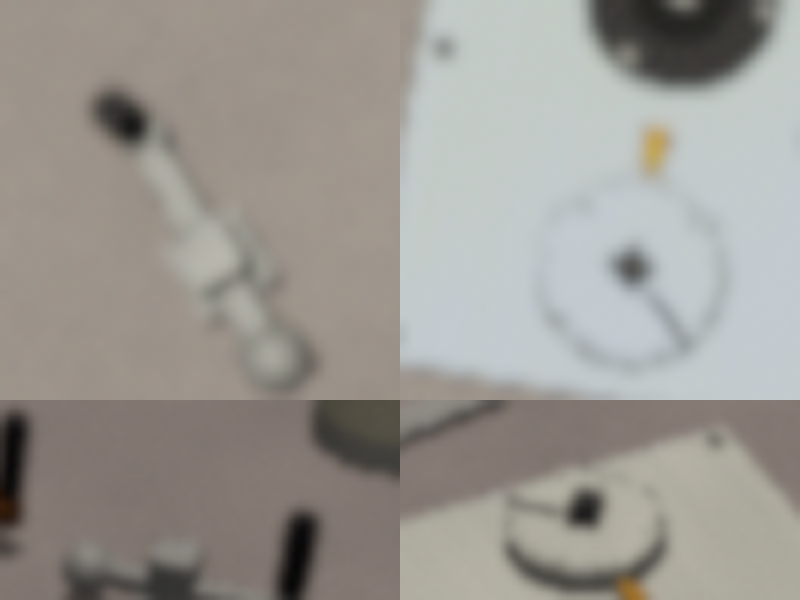

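The steel crank is confirmed in the left panel: grip-block top (212,252), handle (112,105), ball (278,355). The right panel gives stud top (632,266), zero-line end (688,348) and pointer tip (652,178).

```bash
python3 - <<'E'
from h import *
f=lambda x,y,z,r=0:at("top",(205 if r else 115)+((x-400*r)+.5)/8-.5,170+(y+.5)/8-.5,z)
g=f(212,252,.054);h=f(112,105,.096);h2=f(126,122,.045);b=f(278,355,.027)
print("grip",g,"handle",h,h2,"ball",b,"yaw hb",np.degrees(np.arctan2(*(h-b)[1::-1])),np.degrees(np.arctan2(*(h-g)[1::-1])),np.degrees(np.arctan2(*(g-b)[1::-1])))
print(np.linalg.norm((h-g)[:2]),np.linalg.norm((g-b)[:2]))
s=f(632,266,.042,1);d=f(632,271,.024,1);z=f(688,348,.024,1);z0=f(648,288,.024,1);p=f(652,178,.018,1)
print("stud",s,"dial",d,"zero",z,"ptr",p)
a=lambda v:np.degrees(np.arctan2(v[1],v[0]))
print("zero ang",a(z-s),a(z-z0),"ptr ang",a(p-s),np.linalg.norm((p-s)[:2]))
T=lambda u,v,z:at("top",(u+.5)*.64-.5,(v+.5)*.64-.5,z)
c=[T(335,216,.008),T(430,232,.008),T(409,352,.008),T(313,336,.008)]
print("plate",np.mean(c,0),a(c[0]-c[3]),a(c[1]-c[2]),np.round(c,3))
t=[T(503,282,.018),T(574,278,.018),T(587,388,.018),T(517,394,.018)]
print("tray",np.mean(t,0),a(t[0]-t[3]),a(t[1]-t[2]),"collet",T(529,292,.034))
s_=arm.observe();print(a(s_["orientation"][:,1]))
E
```

```text
grip [0.49880405 0.38409068 0.054     ] handle [0.55783207 0.4234105  0.096     ] [0.55918453 0.4280829  0.045     ] ball [0.45567563 0.35689156 0.027     ] yaw hb 33.07007355545025 33.66842975415645 32.23774986419675
0.07092500911494282 0.05098874454162997
stud [0.50073303 0.0497754  0.042     ] dial [0.50092846 0.0497961  0.024     ] zero [0.46569634 0.0233056  0.024     ] ptr [0.545576   0.04142688 0.018     ]
zero ang -142.92938745267546 -145.3960026609462 ptr ang -10.546139513681384 0.04561348190432805
plate [0.58831449 0.03560418 0.008     ] -8.4905208205757 -9.27995807150573 [[ 0.753  0.129  0.008]
 [ 0.718 -0.103  0.008]
 [ 0.424 -0.055  0.008]
 [ 0.458  0.173  0.008]]
tray [ 0.47028831 -0.37839382  0.018     ] 6.478708086044622 5.197637282301956 collet [ 0.56992616 -0.33782148  0.034     ]
-66.11745156376745
```

```bash
cat >> h.py <<'E'
def go(x,y,z,yang):
    s=arm.observe();R=s["orientation"];p=s["eef_pos"];a=np.degrees(np.arctan2(R[1,1],R[0,1]))
    d=(yang-a+180)%360-180
    print("t",round(s["time"],2),"pos",p.round(4),"yang",a.round(2),"q",np.degrees(s["qpos"]).round(1),"gap",round(s["finger_gap"],4),"F",s["contact_force"].round(1),"T",s["torque"].round(2))
    print("shift cm",(R.T@(np.array([x,y,z])-p)*100).round(2),"az",round(-d,2))
E
python3 -c "
from h import *
go(.499,.384,.2,-57)"
```

```text
t 0.2 pos [ 0.2226 -0.5027  0.2183] yang -66.12 q [-71.   20.1  94.7  -0.   65.3  -4.8] gap 0.0929 F [ 0.   0.7 -0.9] T [ 0.    0.01 -0.02]
shift cm [ 61.17 -69.89   1.88] az -9.12
```

```bash
python3 -m crank '[{"x":3,"y":-3.4},{"x":3,"y":-3.5},{"x":3,"y":-3.5},{"x":3,"y":-3.5},{"x":3,"y":-3.5},{"x":3,"y":-3.5},{"x":3,"y":-3.5},{"x":3,"y":-3.5},{"x":3,"y":-3.5},{"x":3,"y":-3.5},{"x":3,"y":-3.5},{"x":3,"y":-3.5},{"x":3,"y":-3.5},{"x":3,"y":-3.5},{"x":3,"y":-3.5},{"x":3,"y":-3.5},{"x":3,"y":-3.5},{"x":3,"y":-3.5},{"x":3,"y":-3.5},{"az":-9}]'; python3 -c "
from h import *
go(.499,.384,.12,-57)"
```

```text
t 0.2 pos [ 0.2226 -0.5027  0.2183] yang -66.12 q [-71.   20.1  94.7  -0.   65.3  -4.8] gap 0.0929 F [ 0.   0.7 -0.9] T [ 0.    0.01 -0.02]
shift cm [ 61.17 -69.89   9.88] az -9.12validation failed for argument at $[0]...
```

```bash
python3 -m crank --help; python3 -m crank '[{"x":3,"y":-3.4,"gripper":1}]'; echo; python3 -m crank '[{"x":3.0,"y":-3.4,"z":0,"ax":0,"ay":0,"az":0,"gripper":1}]'
```

```text
time: 0.32
eef_pos: [0.236, -0.4604, 0.2182]
orientation: [[0.915, 0.403, -0.0], [0.403, -0.915, -0.0], [-0.0, 0.0, -1.0]]
contact_force: [-0.3, 0.0, -0.5]
finger_gap: 0.0932
finger_force: 0.0invalid input: not JSON, or not a number
validation failed for argument at $[0]...
```

```bash
python3 -m crank '[{"x":3.2,"y":-3.7,"z":0,"ax":0,"ay":0,"az":0,"gripper":1},{"x":3.2,"y":-3.7,"z":0,"ax":0,"ay":0,"az":0,"gripper":1},{"x":3.2,"y":-3.7,"z":0,"ax":0,"ay":0,"az":0,"gripper":1},{"x":3.2,"y":-3.7,"z":0,"ax":0,"ay":0,"az":0,"gripper":1},{"x":3.2,"y":-3.7,"z":0,"ax":0,"ay":0,"az":0,"gripper":1},{"x":3.2,"y":-3.7,"z":0,"ax":0,"ay":0,"az":0,"gripper":1},{"x":3.2,"y":-3.7,"z":0,"ax":0,"ay":0,"az":0,"gripper":1},{"x":3.2,"y":-3.7,"z":0,"ax":0,"ay":0,"az":0,"gripper":1},{"x":3.2,"y":-3.7,"z":0,"ax":0,"ay":0,"az":0,"gripper":1},{"x":3.2,"y":-3.7,"z":0,"ax":0,"ay":0,"az":0,"gripper":1},{"x":3.2,"y":-3.7,"z":0,"ax":0,"ay":0,"az":0,"gripper":1},{"x":3.2,"y":-3.7,"z":0,"ax":0,"ay":0,"az":0,"gripper":1},{"x":3.2,"y":-3.7,"z":0,"ax":0,"ay":0,"az":0,"gripper":1},{"x":3.2,"y":-3.7,"z":0,"ax":0,"ay":0,"az":0,"gripper":1},{"x":3.2,"y":-3.7,"z":0,"ax":0,"ay":0,"az":0,"gripper":1},{"x":3.2,"y":-3.7,"z":0,"ax":0,"ay":0,"az":0,"gripper":1},{"x":3.2,"y":-3.7,"z":0,"ax":0,"ay":0,"az":0,"gripper":1},{"x":3.2,"y":-3.7,"z":0,"ax":0,"ay":0,"az":0,"gripper":1},{"x":0,"y":0,"z":0,"ax":0,"ay":0,"az":-9,"gripper":1},{"x":0,"y":0,"z":0,"ax":0,"ay":0,"az":0,"gripper":1}]' >/dev/null; python3 -c "
from h import *
go(.499,.384,.026,-57)"
```

```text
t 2.83 pos [0.4932 0.3827 0.2181] yang -57.14 q [33.5 27.9 82.9 -0.  69.2 90.7] gap 0.0927 F [-0.1 -0.4 -0.3] T [0.01 0.   0.02]
shift cm [ 0.58  0.2  19.21] az -0.14
```

```bash
python3 -m crank '[{"x":0.6,"y":0.2,"z":4,"ax":0,"ay":0,"az":0,"gripper":1},{"x":0,"y":0,"z":5,"ax":0,"ay":0,"az":0,"gripper":0.8},{"x":0,"y":0,"z":5,"ax":0,"ay":0,"az":0,"gripper":0.7},{"x":0,"y":0,"z":3,"ax":0,"ay":0,"az":0,"gripper":0.6},{"x":0,"y":0,"z":2.2,"ax":0,"ay":0,"az":0,"gripper":0.6},{"x":0,"y":0,"z":0,"ax":0,"ay":0,"az":0,"gripper":0.6}]' 20; python3 - <<'E'
from h import *
go(.499,.384,.026,-57)
t=camera("top");s=camera("scene")
p=px("scene",(.499,.384,.05));u,v=int(p[0])-40,int(p[1])-30
q=px("top",(.499,.384,.05));a,b=int(q[0])-40,int(q[1])-30
print(u,v,a,b)
cv2.imwrite("pics/c2.png",np.hstack([crop(s,u,v,50,60,8),crop(t,a+15,b,50,60,8)]))
E
```

```text
time: 3.58
eef_pos: [0.4988, 0.3831, 0.0255]
orientation: [[0.842, 0.54, -0.002], [0.54, -0.842, -0.002], [-0.003, 0.0, -1.0]]
contact_force: [-0.0, -0.0, 0.6]
finger_gap: 0.0563
finger_force: 0.0
t 3.58 pos [0.4988 0.3831 0.0255] yang -57.32 q [33.3 41.8 89.3  0.  49.  90.6] gap 0.0563 F [-0.  -0.   0.6] T [-0.    0.01  0.01]
shift cm [ 0.07 -0.07 -0.05] az -0.32
288 135 101 171
```

View pics/c2.png

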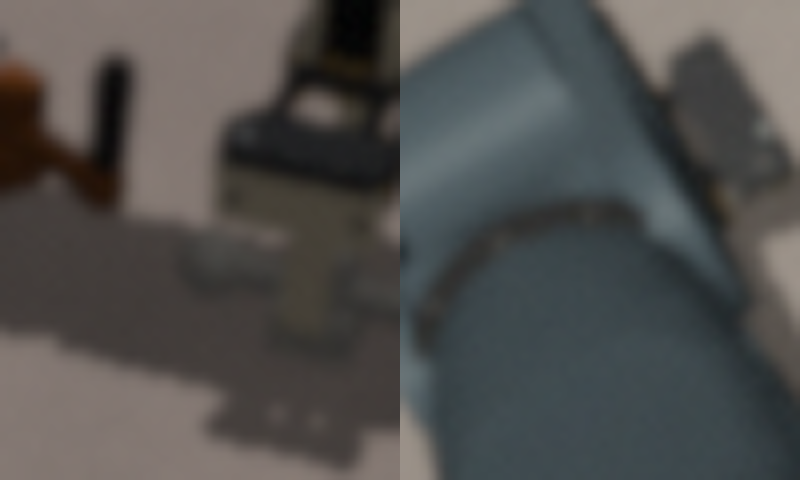

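The scene crop shows the near finger at (310,290), centred in front of the hub block, with the ball at (210,265) and the arm on both sides. I'll grip now.

```bash
python3 -m crank '[{"x":0,"y":0,"z":0,"ax":0,"ay":0,"az":0,"gripper":0.2},{"x":0,"y":0,"z":0,"ax":0,"ay":0,"az":0,"gripper":0.2},{"x":0,"y":0,"z":0,"ax":0,"ay":0,"az":0,"gripper":0.2},{"x":0,"y":0,"z":0,"ax":0,"ay":0,"az":0,"gripper":0.2},{"x":0,"y":0,"z":-1,"ax":0,"ay":0,"az":0,"gripper":0.2},{"x":0,"y":0,"z":-3,"ax":0,"ay":0,"az":0,"gripper":0.2},{"x":0,"y":0,"z":-4,"ax":0,"ay":0,"az":0,"gripper":0.2},{"x":0,"y":0,"z":-4,"ax":0,"ay":0,"az":0,"gripper":0.2},{"x":0,"y":0,"z":0,"ax":0,"ay":0,"az":0,"gripper":0.2}]' 55; python3 - <<'E'
from h import *
go(.5006,.0498,.1455,-144)
E
```

```text
time: 4.8
eef_pos: [0.5008, 0.3846, 0.1495]
orientation: [[0.84, 0.543, 0.004], [0.543, -0.84, 0.002], [0.005, 0.0, -1.0]]
contact_force: [0.7, -0.5, -3.3]
finger_gap: 0.0277
finger_force: 55.0
t 4.8 pos [0.5008 0.3846 0.1495] yang -57.12 q [33.3 32.5 85.7 -0.  61.5 90.4] gap 0.0277 F [ 0.7 -0.5 -3.3] T [-0.04  0.04  0.02]
shift cm [-18.19  28.11   0.32] az 86.88
```

```bash
python3 -m crank '[{"x":-1.8,"y":2.8,"z":0,"ax":0,"ay":0,"az":0,"gripper":0.2},{"x":-1.8,"y":2.8,"z":0,"ax":0,"ay":0,"az":0,"gripper":0.2},{"x":-1.8,"y":2.8,"z":0,"ax":0,"ay":0,"az":0,"gripper":0.2},{"x":-1.8,"y":2.8,"z":0,"ax":0,"ay":0,"az":0,"gripper":0.2},{"x":-1.8,"y":2.8,"z":0,"ax":0,"ay":0,"az":0,"gripper":0.2},{"x":-1.8,"y":2.8,"z":0,"ax":0,"ay":0,"az":0,"gripper":0.2},{"x":-1.8,"y":2.8,"z":0,"ax":0,"ay":0,"az":0,"gripper":0.2},{"x":-1.8,"y":2.8,"z":0,"ax":0,"ay":0,"az":0,"gripper":0.2},{"x":-1.8,"y":2.8,"z":0,"ax":0,"ay":0,"az":0,"gripper":0.2},{"x":-1.8,"y":2.8,"z":0,"ax":0,"ay":0,"az":0,"gripper":0.2},{"x":0,"y":0,"z":0,"ax":0,"ay":0,"az":9.7,"gripper":0.2},{"x":0,"y":0,"z":0,"ax":0,"ay":0,"az":9.7,"gripper":0.2},{"x":0,"y":0,"z":0,"ax":0,"ay":0,"az":9.7,"gripper":0.2},{"x":0,"y":0,"z":0,"ax":0,"ay":0,"az":9.7,"gripper":0.2},{"x":0,"y":0,"z":0,"ax":0,"ay":0,"az":9.7,"gripper":0.2},{"x":0,"y":0,"z":0,"ax":0,"ay":0,"az":9.7,"gripper":0.2},{"x":0,"y":0,"z":0,"ax":0,"ay":0,"az":9.7,"gripper":0.2},{"x":0,"y":0,"z":0,"ax":0,"ay":0,"az":9.7,"gripper":0.2},{"x":0,"y":0,"z":0,"ax":0,"ay":0,"az":9.3,"gripper":0.2},{"x":0,"y":0,"z":0,"ax":0,"ay":0,"az":0,"gripper":0.2}]' >/dev/null; python3 - <<'E'
from h import *
go(.5006,.0498,.074,-144)
t=camera("top");s=camera("scene")
print(px("scene",(.5006,.0498,.042)),px("scene",(.5006,.0498,.1265)))
cv2.imwrite("pics/c3.png",np.hstack([crop(s,215,140,80,100,6)[:, :480],crop(t,210,165,53,100,6)]))
E
```

```text
t 7.3 pos [0.4995 0.0511 0.1452] yang -143.96 q [  0.5  20.6 105.6  -0.   53.9 144.5] gap 0.0274 F [ 0.   0.7 -3.4] T [ 0.09 -0.03 -0.05]
shift cm [ 0.18 -0.03  7.12] az 0.04
(np.float64(251.78508085021383), np.float64(200.2874763681298)) (np.float64(251.8543820184559), np.float64(179.16727395796488))
```

View pics/c3.png

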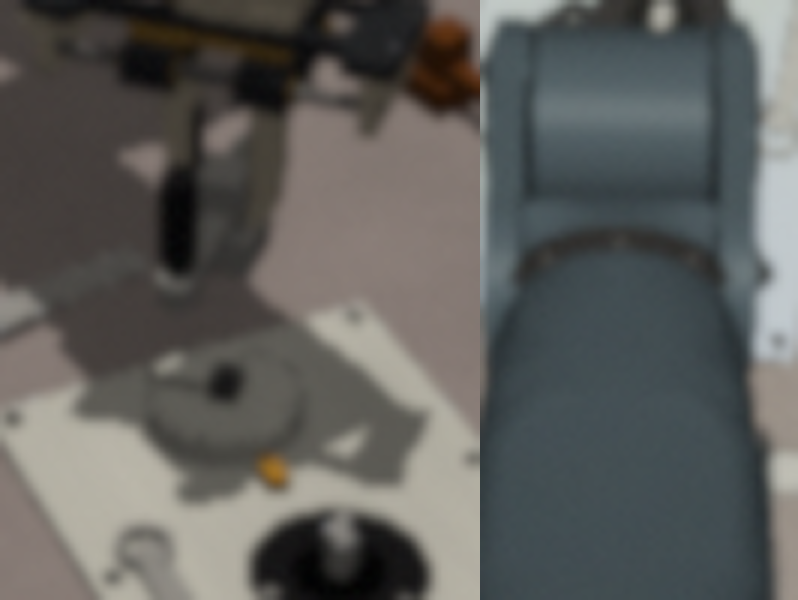

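The scene crop shows the crank hanging level, with its handle from (180,168) to (178,272). The stud top is near (228,373), clear below. I'll compare these with predicted pixels to find the offset in the hand.

```bash
python3 - <<'E'
from h import *
P=np.array([.4995,.0511]);a=np.radians(-54)
f=lambda x,y:(215+(x+.5)/6-.5,140+(y+.5)/6-.5)
u0=.1452-.025
for dx in(-.004,0,.004):
  h=P+(.07+dx)*np.array([np.cos(a),np.sin(a)])
  print(dx,np.round([px("scene",(*h,u0+.096)),px("scene",(*h,u0+.038))],2))
print("meas",f(180,168),f(178,272))
print("stud",f(228,373),px("scene",(.5006,.0498,.042)), at("scene",*f(228,373),.042))
E
```

```text
-0.004 [[244.36 166.31]
 [244.53 182.63]]
0 [[243.87 167.06]
 [244.06 183.4 ]]
0.004 [[243.38 167.81]
 [243.58 184.17]]
meas (244.58333333333334, 167.58333333333334) (244.25, 184.91666666666666)
stud (252.58333333333334, 201.75) (np.float64(251.78508085021383), np.float64(200.2874763681298)) [0.50818541 0.04770545 0.042     ]
```

```bash
python3 -m crank '[{"x":0.2,"y":0,"z":1.5,"ax":0,"ay":0,"az":0,"gripper":0.2},{"x":0,"y":0,"z":2.5,"ax":0,"ay":0,"az":0,"gripper":0.2},{"x":0,"y":0,"z":2,"ax":0,"ay":0,"az":0,"gripper":0.2},{"x":0,"y":0,"z":1,"ax":0,"ay":0,"az":0,"gripper":0.2},{"x":0,"y":0,"z":0.5,"ax":0,"ay":0,"az":0,"gripper":0.2},{"x":0,"y":0,"z":0.5,"ax":0,"ay":0,"az":0,"gripper":0.2},{"x":0,"y":0,"z":0,"ax":0,"ay":0,"az":0,"gripper":0.2}]' >/dev/null; python3 - <<'E'
from h import *
go(.5006,.0498,.0495,-144)
E
```

```text
t 8.28 pos [0.5016 0.0496 0.0667] yang -144.01 q [  0.4  28.  108.3   0.   43.7 144.4] gap 0.0277 F [-0.  -0.4 -3.8] T [ 0.15 -0.   -0.05]
shift cm [-0.07  0.07  1.72] az -0.01
```

```bash
python3 -m crank '[{"x":0,"y":0,"z":0.3,"ax":0,"ay":0,"az":0,"gripper":0.2},{"x":0,"y":0,"z":0.3,"ax":0,"ay":0,"az":0,"gripper":0.2},{"x":0,"y":0,"z":0.2,"ax":0,"ay":0,"az":0,"gripper":0.2},{"x":0,"y":0,"z":0.2,"ax":0,"ay":0,"az":0,"gripper":0.2}]' >/dev/null; python3 - <<'E'
from h import *
go(.5006,.0498,.0495,-144)
E
```

```text
t 8.78 pos [0.5016 0.0496 0.0565] yang -144.02 q [  0.4  29.  108.5   0.   42.4 144.4] gap 0.0275 F [ 0.2  0.5 -4.4] T [ 0.14  0.01 -0.02]
shift cm [-0.07  0.07  0.7 ] az -0.02
```

```bash
python3 -m crank '[{"x":0,"y":0,"z":0.3,"ax":0,"ay":0,"az":0,"gripper":0.2},{"x":0,"y":0,"z":0.3,"ax":0,"ay":0,"az":0,"gripper":0.2},{"x":0,"y":0,"z":0.1,"ax":0,"ay":0,"az":0,"gripper":0.2},{"x":0,"y":0,"z":0.05,"ax":0,"ay":0,"az":0,"gripper":0.2},{"x":0,"y":0,"z":0,"ax":0,"ay":0,"az":0,"gripper":0.2}]' >/dev/null; python3 - <<'E'
from h import *
go(.5006,.0498,.0495,-144)
E
```

```text
t 9.4 pos [0.5018 0.0496 0.0511] yang -144.01 q [  0.4  29.6 108.6  -0.   41.7 144.4] gap 0.028 F [-11.3  -1.1  28.9] T [-0.12  2.15  0.01]
shift cm [-0.09  0.08  0.16] az -0.01
```

```bash
python3 -m crank '[{"x":-0.08,"y":0.1,"z":-0.1,"ax":0,"ay":0,"az":0,"gripper":0.2},{"x":0,"y":0,"z":0,"ax":0,"ay":0,"az":0,"gripper":0.2},{"x":0,"y":0,"z":0.1,"ax":0,"ay":0,"az":0,"gripper":0.2},{"x":0,"y":0,"z":0,"ax":0,"ay":0,"az":0,"gripper":0.2}]' >/dev/null; python3 - <<'E'
from h import *
go(.5006,.0498,.0495,-144)
E
```

```text
t 9.9 pos [0.5015 0.0496 0.0511] yang -144.01 q [  0.4  29.5 108.8  -0.   41.5 144.4] gap 0.0277 F [-6.3 -2.2 26.9] T [-0.21  1.34 -0.02]
shift cm [-0.07  0.06  0.16] az -0.01
```

```bash
python3 -m crank '[{"x":-0.05,"y":0.06,"z":-0.2,"ax":0,"ay":0,"az":0,"gripper":0.2},{"x":0,"y":0,"z":0,"ax":0,"ay":0,"az":0,"gripper":0.36},{"x":0,"y":0,"z":0,"ax":0,"ay":0,"az":0,"gripper":0.36},{"x":0,"y":0,"z":0,"ax":0,"ay":0,"az":0,"gripper":0.2},{"x":0,"y":0,"z":0,"ax":0,"ay":0,"az":0,"gripper":0.2},{"x":0,"y":0,"z":0,"ax":0,"ay":0,"az":0,"gripper":0.2}]' >/dev/null; python3 - <<'E'
from h import *
go(.5006,.0498,.0495,-144)
E
python3 -m crank '[{"x":0,"y":0,"z":0.1,"ax":0,"ay":0,"az":0,"gripper":0.2},{"x":0,"y":0,"z":0.1,"ax":0,"ay":0,"az":0,"gripper":0.2},{"x":0,"y":0,"z":0,"ax":0,"ay":0,"az":0,"gripper":0.2}]'; python3 - <<'E'
from h import *
go(.5006,.0498,.0495,-144)
E
```

```text
t 10.65 pos [0.5    0.0499 0.0512] yang -144.03 q [  0.4  29.5 108.9   0.   41.6 144.4] gap 0.0276 F [ 4.1  3.7 -2.7] T [ 0.86 -0.89 -0.01]
shift cm [ 0.04 -0.04  0.17] az -0.03
time: 11.02
eef_pos: [0.5002, 0.0499, 0.0508]
orientation: [[0.588, -0.809, 0.001], [-0.809, -0.588, 0.0], [0.001, -0.001, -1.0]]
contact_force: [-3.9, 3.2, 25.6]
finger_gap: 0.0276
finger_force: 55.0
t 11.03 pos [0.5002 0.0499 0.0508] yang -144.01 q [  0.4  29.5 108.9   0.   41.5 144.4] gap 0.0276 F [-3.9  3.2 25.6] T [0.53 0.95 0.01]
shift cm [ 0.03 -0.03  0.13] az -0.01
```

```bash
python3 -m crank '[{"x":0,"y":0,"z":-0.1,"ax":0,"ay":0,"az":-4,"gripper":0.2},{"x":0,"y":0,"z":0,"ax":0,"ay":0,"az":-8,"gripper":0.2},{"x":0,"y":0,"z":0,"ax":0,"ay":0,"az":-8,"gripper":0.2}]'; python3 - <<'E'
from h import *
go(.5006,.0498,.0495,-164)
E
```

```text
time: 11.4
eef_pos: [0.5004, 0.0498, 0.051]
orientation: [[0.831, -0.556, 0.002], [-0.556, -0.831, 0.0], [0.002, -0.001, -1.0]]
contact_force: [2.1, 3.1, 8.8]
finger_gap: 0.0275
finger_force: 55.0
t 11.4 pos [0.5004 0.0498 0.051 ] yang -123.76 q [  0.4  29.5 108.9   0.   41.5 124.1] gap 0.0275 F [2.1 3.1 8.8] T [ 0.46 -0.33 -0.04]
shift cm [ 0.02 -0.02  0.15] az 40.24
```

```bash
python3 -m crank '[{"x":0,"y":0,"z":0,"ax":0,"ay":0,"az":-10,"gripper":0.2},{"x":0,"y":0,"z":0,"ax":0,"ay":0,"az":-10,"gripper":0.2},{"x":0,"y":0,"z":0,"ax":0,"ay":0,"az":-10,"gripper":0.2},{"x":0,"y":0,"z":0,"ax":0,"ay":0,"az":-10,"gripper":0.2},{"x":0,"y":0,"z":0,"ax":0,"ay":0,"az":-10,"gripper":0.2},{"x":0,"y":0,"z":0,"ax":0,"ay":0,"az":-10,"gripper":0.2},{"x":0,"y":0,"z":0,"ax":0,"ay":0,"az":-10,"gripper":0.2},{"x":0,"y":0,"z":0,"ax":0,"ay":0,"az":-10,"gripper":0.2},{"x":0,"y":0,"z":0,"ax":0,"ay":0,"az":-10,"gripper":0.2},{"x":0,"y":0,"z":0,"ax":0,"ay":0,"az":-10,"gripper":0.2}]' >/dev/null; python3 - <<'E'
from h import *
go(.5006,.0498,.0495,-164)
E
```

```text
t 12.65 pos [0.5011 0.0501 0.051 ] yang -23.73 q [4.000e-01 2.950e+01 1.089e+02 1.000e-01 4.140e+01 2.410e+01] gap 0.0276 F [6.4 6.5 4.1] T [ 1.08 -1.15 -0.14]
shift cm [-0.05 -0.04  0.15] az 140.27
```

```bash
python3 -m crank '[{"x":-0.05,"y":-0.04,"z":0,"ax":0,"ay":0,"az":-10,"gripper":0.2},{"x":0,"y":0,"z":0,"ax":0,"ay":0,"az":-10,"gripper":0.2},{"x":0,"y":0,"z":0,"ax":0,"ay":0,"az":-10,"gripper":0.2},{"x":0,"y":0,"z":0,"ax":0,"ay":0,"az":-10,"gripper":0.2},{"x":0,"y":0,"z":0,"ax":0,"ay":0,"az":-10,"gripper":0.2},{"x":0,"y":0,"z":0,"ax":0,"ay":0,"az":-10,"gripper":0.2},{"x":0,"y":0,"z":0,"ax":0,"ay":0,"az":-10,"gripper":0.2},{"x":0,"y":0,"z":0,"ax":0,"ay":0,"az":-10,"gripper":0.2},{"x":0,"y":0,"z":0,"ax":0,"ay":0,"az":-10,"gripper":0.2},{"x":0,"y":0,"z":0,"ax":0,"ay":0,"az":-10,"gripper":0.2},{"x":0,"y":0,"z":0,"ax":0,"ay":0,"az":-10,"gripper":0.2},{"x":0,"y":0,"z":0,"ax":0,"ay":0,"az":-10,"gripper":0.2},{"x":0,"y":0,"z":0,"ax":0,"ay":0,"az":-10,"gripper":0.2},{"x":0,"y":0,"z":0,"ax":0,"ay":0,"az":-10,"gripper":0.2},{"x":0,"y":0,"z":0,"ax":0,"ay":0,"az":-10,"gripper":0.2},{"x":0,"y":0,"z":0,"ax":0,"ay":0,"az":-10,"gripper":0.2},{"x":0,"y":0,"z":0,"ax":0,"ay":0,"az":-10,"gripper":0.2},{"x":0,"y":0,"z":0,"ax":0,"ay":0,"az":-10,"gripper":0.2},{"x":0,"y":0,"z":0,"ax":0,"ay":0,"az":0,"gripper":0.2}]' >/dev/null; python3 - <<'E'
from h import *
go(.5006,.0498,.0495,-164)
t=camera("top");s=camera("scene")
cv2.imwrite("pics/c4.png",np.hstack([crop(s,215,160,66,80,6),crop(t,205,150,66,80,6)]))
E
```

```text
t 15.03 pos [0.5002 0.0501 0.0511] yang 156.11 q [ 4.000e-01  2.940e+01  1.090e+02  1.000e-01  4.140e+01 -1.558e+02] gap 0.0278 F [4.  8.4 7.5] T [ 1.78 -0.66  0.02]
shift cm [ 0.01 -0.05  0.16] az -39.89
```

View pics/c4.png

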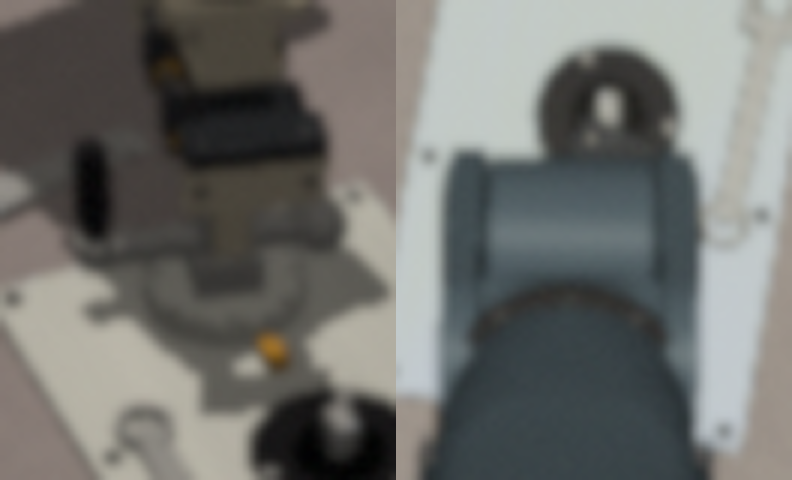

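The scene crop shows the hub sitting flat on the dial, with the handle at (90,190), the ball at (310,220) and the pointer at (272,350). I'll wind back clockwise 163° and look before the last bit.

```bash
python3 -m crank '[{"x":0,"y":-0.05,"z":0,"ax":0,"ay":0,"az":5,"gripper":0.2},{"x":0,"y":0,"z":0,"ax":0,"ay":0,"az":10,"gripper":0.2},{"x":0,"y":0,"z":0,"ax":0,"ay":0,"az":10,"gripper":0.2},{"x":0,"y":0,"z":0,"ax":0,"ay":0,"az":10,"gripper":0.2},{"x":0,"y":0,"z":0,"ax":0,"ay":0,"az":10,"gripper":0.2},{"x":0,"y":0,"z":0,"ax":0,"ay":0,"az":10,"gripper":0.2},{"x":0,"y":0,"z":0,"ax":0,"ay":0,"az":10,"gripper":0.2},{"x":0,"y":0,"z":0,"ax":0,"ay":0,"az":10,"gripper":0.2},{"x":0,"y":0,"z":0,"ax":0,"ay":0,"az":10,"gripper":0.2},{"x":0,"y":0,"z":0,"ax":0,"ay":0,"az":10,"gripper":0.2},{"x":0,"y":0,"z":0,"ax":0,"ay":0,"az":10,"gripper":0.2},{"x":0,"y":0,"z":0,"ax":0,"ay":0,"az":10,"gripper":0.2},{"x":0,"y":0,"z":0,"ax":0,"ay":0,"az":10,"gripper":0.2},{"x":0,"y":0,"z":0,"ax":0,"ay":0,"az":10,"gripper":0.2},{"x":0,"y":0,"z":0,"ax":0,"ay":0,"az":10,"gripper":0.2},{"x":0,"y":0,"z":0,"ax":0,"ay":0,"az":8,"gripper":0.2},{"x":0,"y":0,"z":0,"ax":0,"ay":0,"az":6,"gripper":0.2},{"x":0,"y":0,"z":0,"ax":0,"ay":0,"az":4,"gripper":0.2},{"x":0,"y":0,"z":0,"ax":0,"ay":0,"az":0,"gripper":0.2}]' >/dev/null; python3 - <<'E'
from h import *
go(.5006,.0498,.0495,-7)
s=np.mean([camera("scene").astype(float) for _ in range(4)],0).astype(np.uint8)
cv2.imwrite("pics/c5.png",crop(s,232,188,50,40,14))
for r in(0,2,4,6,8,10):
  a=np.radians(-9.3+r);print(r,[tuple(np.round((np.array(px("scene",(.5006+d*np.cos(a),.0498+d*np.sin(a),.024)))-(232,188)+.5)*14,0)) for d in(.027,.044)])
a=np.radians(-9.3);print("ptr",(np.array(px("scene",(.5006+.044*np.cos(a),.0498+.044*np.sin(a),.018)))-(232,188)+.5)*14)
E
```

```text
t 17.5 pos [0.5004 0.0502 0.051 ] yang -7.09 q [4.000e-01 2.950e+01 1.089e+02 1.000e-01 4.150e+01 7.400e+00] gap 0.0275 F [ 2.6 10.7  7.9] T [ 2.06 -0.65  0.04]
shift cm [-0.04  0.03  0.15] az -0.09
0 [(np.float64(334.0), np.float64(307.0)), (np.float64(366.0), np.float64(351.0))]
2 [(np.float64(338.0), np.float64(306.0)), (np.float64(372.0), np.float64(349.0))]
4 [(np.float64(341.0), np.float64(305.0)), (np.float64(378.0), np.float64(347.0))]
6 [(np.float64(345.0), np.float64(303.0)), (np.float64(384.0), np.float64(345.0))]
8 [(np.float64(348.0), np.float64(302.0)), (np.float64(390.0), np.float64(343.0))]
10 [(np.float64(352.0), np.float64(301.0)), (np.float64(395.0), np.float64(340.0))]
ptr [365.82938926 371.11840814]
```

View pics/c5.png

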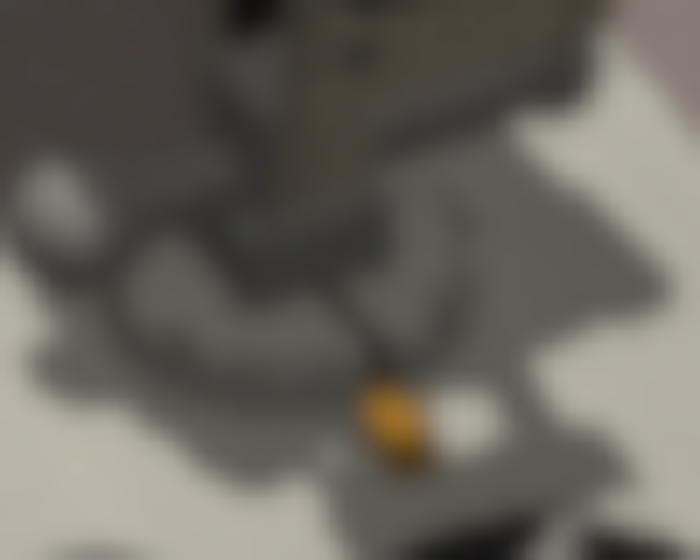

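The zero line runs from (350,300) to (390,360), and the pointer tip is near (375,387), so the line is a few degrees short of it. I'll measure it in polar samples on the dial face.

```bash
cat >> h.py <<'E'
def line(n="scene",c=(.5006,.0498),p0=-9.3,rs=(.031,.034,.037,.040),N=4):
    s=np.mean([camera(n).astype(float) for _ in range(N)],0).astype(np.float32)
    b,g,r=cv2.split(s)
    pp=lambda a,d,z:px(n,(c[0]+d*np.cos(np.radians(a)),c[1]+d*np.sin(np.radians(a)),z))
    q=np.array(pp(p0,.051,.018))
    w=np.clip(r-b-25,0,None);Y,X=np.mgrid[:s.shape[0],:s.shape[1]]
    w=w*(np.hypot(X-q[0],Y-q[1])<7);cen=np.array([(w*X).sum(),(w*Y).sum()])/w.sum();off=cen-q
    print("ptr centroid",cen,"off",off)
    gray=cv2.cvtColor(s,cv2.COLOR_BGR2GRAY);A=np.arange(-30,31,1.)
    for d in rs:
        P=np.array([pp(p0+a,d,.024) for a in A])+off
        v=cv2.remap(gray,P[:,:1].astype(np.float32),P[:,1:].astype(np.float32),cv2.INTER_CUBIC)[:,0]
        k=np.clip(np.median(v)-8-v,0,None)*(abs(A)<25);i=v[5:-5].argmin()+5
        near=abs(A-A[i])<9;base=v[near].max();ww=(base-v)*near
        print(d,"min",A[i],"cent",round(float((ww**2*A).sum()/(ww**2).sum()),1),v[::5].round(0))
E
python3 -c "
from h import *
line()"
```

```text
ptr centroid [259.78119308 217.59904372] off [1.19210529 2.2789941 ]
0.031 min 7.0 cent 7.2 [86. 85. 84. 83. 83. 81. 74. 66. 66. 75. 83. 88. 89.]
0.034 min 6.0 cent 6.3 [82. 81. 80. 77. 78. 76. 68. 60. 63. 74. 82. 84. 84.]
0.037 min 5.0 cent 4.8 [77. 76. 75. 72. 73. 70. 61. 55. 62. 72. 77. 78. 76.]
0.04 min 4.0 cent 3.9 [74. 73. 71. 70. 70. 67. 59. 55. 63. 70. 72. 72. 71.]
```

```bash
python3 -m crank '[{"x":0,"y":0,"z":0,"ax":0,"ay":0,"az":3,"gripper":0.2},{"x":0,"y":0,"z":0,"ax":0,"ay":0,"az":2,"gripper":0.2},{"x":0,"y":0,"z":0,"ax":0,"ay":0,"az":0,"gripper":0.2},{"x":0,"y":0,"z":0,"ax":0,"ay":0,"az":0,"gripper":0.2}]' >/dev/null; python3 -c "
from h import *
go(.5006,.0498,.0495,-12)
line()"
```

```text
t 18.4 pos [0.5003 0.0502 0.051 ] yang -12.05 q [4.000e-01 2.950e+01 1.089e+02 1.000e-01 4.150e+01 1.230e+01] gap 0.0277 F [ 1.6 10.3  8. ] T [ 2.12 -0.61  0.04]
shift cm [-0.04  0.04  0.15] az -0.05
ptr centroid [259.81892021 217.55327281] off [1.22983242 2.2332232 ]
0.031 min 2.0 cent 2.4 [87. 86. 87. 86. 81. 70. 60. 61. 70. 78. 82. 85. 86.]
0.034 min 1.0 cent 1.3 [82. 82. 82. 82. 76. 64. 54. 58. 68. 76. 79. 78. 80.]
0.037 min 0.0 cent -0.1 [77. 77. 77. 75. 70. 59. 52. 59. 68. 73. 73. 73. 74.]
0.04 min -2.0 cent -1.6 [74. 73. 73. 72. 66. 58. 57. 63. 69. 71. 70. 70. 71.]
```

```bash
python3 -m crank '[{"x":0,"y":0,"z":-0.1,"ax":0,"ay":0,"az":0,"gripper":0.34},{"x":0,"y":0,"z":0,"ax":0,"ay":0,"az":0,"gripper":0.38},{"x":0,"y":0,"z":0,"ax":0,"ay":0,"az":0,"gripper":0.38}]' >/dev/null; python3 -c "
from h import *
go(.5006,.0498,.0510,-12)
line()"
```

```text
t 18.98 pos [0.4991 0.049  0.0509] yang -12.02 q [  0.3  29.4 109.   -0.   41.6  12.3] gap 0.0354 F [ 0.3 -0.4  0.3] T [-0.04 -0.1   0.06]
shift cm [ 0.11  0.13 -0.01] az -0.02
ptr centroid [259.82644035 217.55366962] off [1.23735256 2.23362   ]
0.031 min 2.0 cent 2.4 [85. 87. 88. 88. 82. 70. 60. 61. 70. 78. 82. 85. 86.]
0.034 min 1.0 cent 1.4 [80. 82. 83. 83. 77. 64. 54. 58. 68. 75. 79. 79. 80.]
0.037 min 0.0 cent -0.1 [75. 77. 77. 76. 70. 58. 52. 59. 68. 73. 73. 73. 74.]
0.04 min -2.0 cent -1.8 [73. 74. 73. 72. 66. 58. 56. 63. 69. 70. 70. 70. 71.]
```

```bash
python3 -m crank '[{"x":0.12,"y":0.1,"z":0,"ax":0,"ay":0,"az":0,"gripper":0.38},{"x":0,"y":0,"z":0,"ax":0,"ay":0,"az":0,"gripper":0.25},{"x":0,"y":0,"z":0,"ax":0,"ay":0,"az":0,"gripper":0.25},{"x":0,"y":0,"z":0,"ax":0,"ay":0,"az":0,"gripper":0.25}]' 30 >/dev/null; python3 -c "
from h import *
go(.5006,.0498,.0510,-12)
line()"
```

```text
t 19.68 pos [0.5005 0.0503 0.0511] yang -12.02 q [  0.4  29.5 108.8   0.   41.7  12.4] gap 0.0277 F [-0.6  1.6  0.6] T [0.05 0.02 0.05]
shift cm [-0.04  0.01  0.01] az -0.02
ptr centroid [259.84594986 217.61451302] off [1.25686206 2.2944634 ]
0.031 min 2.0 cent 2.4 [88. 89. 89. 87. 81. 69. 59. 60. 69. 78. 82. 85. 85.]
0.034 min 0.0 cent 1.2 [83. 84. 84. 82. 76. 63. 54. 58. 68. 75. 78. 78. 80.]
0.037 min 0.0 cent -0.2 [78. 79. 78. 75. 70. 58. 52. 59. 68. 72. 73. 73. 74.]
0.04 min -3.0 cent -2.3 [74. 74. 73. 71. 65. 56. 56. 63. 69. 70. 70. 71. 71.]
```

Forces are near zero. I'll back off 2° within the fit's play, then lift straight up.

```bash
python3 -m crank '[{"x":0,"y":0,"z":0,"ax":0,"ay":0,"az":-1,"gripper":0.25},{"x":0,"y":0,"z":0,"ax":0,"ay":0,"az":-1,"gripper":0.25},{"x":0,"y":0,"z":-0.3,"ax":0,"ay":0,"az":0,"gripper":0.25},{"x":0,"y":0,"z":-0.5,"ax":0,"ay":0,"az":0,"gripper":0.25},{"x":0,"y":0,"z":-0.5,"ax":0,"ay":0,"az":0,"gripper":0.25},{"x":0,"y":0,"z":-0.7,"ax":0,"ay":0,"az":0,"gripper":0.25},{"x":0,"y":0,"z":-1,"ax":0,"ay":0,"az":0,"gripper":0.25},{"x":0,"y":0,"z":-2,"ax":0,"ay":0,"az":0,"gripper":0.25},{"x":0,"y":0,"z":-3,"ax":0,"ay":0,"az":0,"gripper":0.25},{"x":0,"y":0,"z":-2,"ax":0,"ay":0,"az":0,"gripper":0.25},{"x":0,"y":0,"z":0,"ax":0,"ay":0,"az":0,"gripper":0.25}]' >/dev/null; python3 -c "
from h import *
go(.4355,-.382,.15,-84)
line()"
```

```text
t 21.25 pos [0.5014 0.0502 0.1527] yang -10.02 q [  0.4  20.1 105.3  -0.   54.5  10.4] gap 0.0274 F [-0.2  0.  -4.2] T [-0.06 -0.08  0.  ]
shift cm [-43.7    1.03   0.25] az 73.98
ptr centroid [260.14282031 217.84351637] off [1.55373252 2.52346676]
0.031 min 3.0 cent 2.6 [82. 81. 79. 81. 81. 75. 67. 67. 74. 81. 83. 84. 84.]
0.034 min 2.0 cent 1.5 [79. 77. 75. 77. 77. 70. 62. 64. 71. 75. 77. 77. 77.]
0.037 min 0.0 cent 0.6 [75. 73. 71. 72. 71. 64. 59. 63. 68. 71. 71. 72. 70.]
0.04 min -2.0 cent -1.6 [72. 71. 70. 70. 68. 62. 60. 65. 68. 70. 70. 70. 70.]
```

```bash
python3 -m crank '[{"x":-3,"y":0.1,"z":0,"ax":0,"ay":0,"az":0,"gripper":0.25},{"x":-4.2,"y":0.1,"z":0,"ax":0,"ay":0,"az":0,"gripper":0.25},{"x":-4.2,"y":0.1,"z":0,"ax":0,"ay":0,"az":0,"gripper":0.25},{"x":-4.2,"y":0.1,"z":0,"ax":0,"ay":0,"az":0,"gripper":0.25},{"x":-4.2,"y":0.1,"z":0,"ax":0,"ay":0,"az":0,"gripper":0.25},{"x":-4.2,"y":0.1,"z":0,"ax":0,"ay":0,"az":0,"gripper":0.25},{"x":-4.2,"y":0.1,"z":0,"ax":0,"ay":0,"az":0,"gripper":0.25},{"x":-4.2,"y":0.1,"z":0,"ax":0,"ay":0,"az":0,"gripper":0.25},{"x":-4.2,"y":0.1,"z":0,"ax":0,"ay":0,"az":0,"gripper":0.25},{"x":-4.2,"y":0.1,"z":0,"ax":0,"ay":0,"az":0,"gripper":0.25},{"x":-3,"y":0,"z":0,"ax":0,"ay":0,"az":0,"gripper":0.25},{"x":0,"y":0,"z":0,"ax":0,"ay":0,"az":9.3,"gripper":0.25},{"x":0,"y":0,"z":0,"ax":0,"ay":0,"az":9.3,"gripper":0.25},{"x":0,"y":0,"z":0,"ax":0,"ay":0,"az":9.3,"gripper":0.25},{"x":0,"y":0,"z":0,"ax":0,"ay":0,"az":9.3,"gripper":0.25},{"x":0,"y":0,"z":0,"ax":0,"ay":0,"az":9.3,"gripper":0.25},{"x":0,"y":0,"z":0,"ax":0,"ay":0,"az":9.3,"gripper":0.25},{"x":0,"y":0,"z":0,"ax":0,"ay":0,"az":9.2,"gripper":0.25},{"x":0,"y":0,"z":0,"ax":0,"ay":0,"az":9,"gripper":0.25},{"x":0,"y":0,"z":0,"ax":0,"ay":0,"az":0,"gripper":0.25}]' >/dev/null; python3 - <<'E'
from h import *
go(.4355,-.382,.033,-84)
line("top",rs=(.022,.028,.034,.038))
t=np.mean([camera("top").astype(float) for _ in range(4)],0).astype(np.uint8);s=camera("scene")
cv2.imwrite("pics/c6.png",np.hstack([crop(t,215,180,40,50,10),crop(s,60,190,100,125,4)]))
E
```

```text
t 23.95 pos [ 0.434  -0.3826  0.1502] yang -83.96 q [-46.   27.5  94.   -0.   58.6  37.9] gap 0.0276 F [ 0.1 -0.3 -3.9] T [ 0.    0.08 -0.02]
shift cm [ 0.17 -0.03 11.72] az 0.04
ptr centroid [236.32273113 188.01865988] off [ 0.26699535 -2.37379542]
0.022 min 1.0 cent 1.1 [202. 202. 198. 193. 184. 173. 167. 170. 179. 188. 197. 200. 202.]
0.028 min 1.0 cent 1.1 [202. 200. 198. 196. 189. 179. 170. 174. 186. 194. 199. 200. 201.]
0.034 min 2.0 cent 1.1 [199. 198. 195. 192. 187. 179. 170. 174. 187. 193. 195. 195. 194.]
0.038 min 0.0 cent 0.0 [200. 199. 197. 195. 187. 175. 168. 175. 189. 195. 196. 197. 196.]
```

View pics/c6.png

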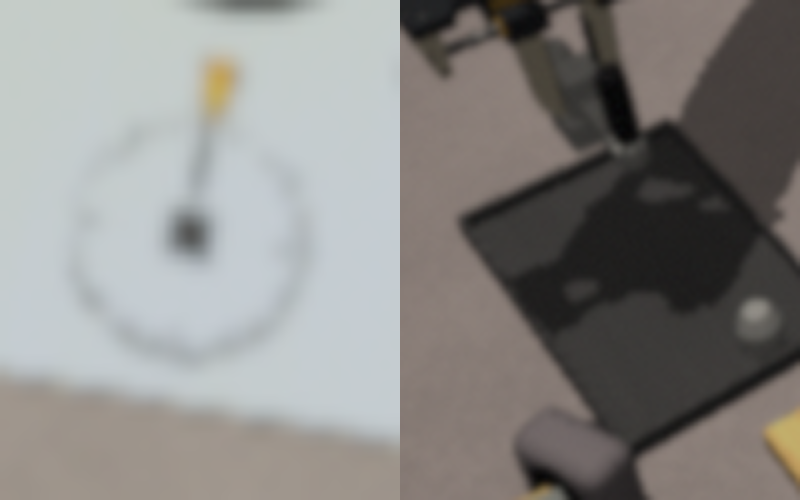

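The top crop shows the zero line, from (198,195) to (210,125), running straight to the pointer tip at (212,118), within about 1°. The crank hangs over the free part of the tray, clear of the collet at (757,320). I'll lower it.

```bash
python3 -m crank '[{"x":0.2,"y":0,"z":3,"ax":0,"ay":0,"az":0,"gripper":0.25},{"x":0,"y":0,"z":4,"ax":0,"ay":0,"az":0,"gripper":0.25},{"x":0,"y":0,"z":3,"ax":0,"ay":0,"az":0,"gripper":0.25},{"x":0,"y":0,"z":1,"ax":0,"ay":0,"az":0,"gripper":0.25},{"x":0,"y":0,"z":0.5,"ax":0,"ay":0,"az":0,"gripper":0.25},{"x":0,"y":0,"z":0.2,"ax":0,"ay":0,"az":0,"gripper":0.25},{"x":0,"y":0,"z":0.2,"ax":0,"ay":0,"az":0,"gripper":0.25},{"x":0,"y":0,"z":0,"ax":0,"ay":0,"az":0,"gripper":0.25}]' >/dev/null; python3 -c "
from h import *
go(.4355,-.382,.031,-84)"
```

```text
t 25.4 pos [ 0.4364 -0.3828  0.0325] yang -84.02 q [-45.9  37.3  97.3   0.   45.4  38.2] gap 0.0283 F [-0.8 -0.3 -4.8] T [0.01 0.05 0.02]
shift cm [-0.08 -0.09  0.15] az -0.02
```

```bash
python3 -m crank '[{"x":0,"y":0,"z":0.1,"ax":0,"ay":0,"az":0,"gripper":0.25},{"x":0,"y":0,"z":0.1,"ax":0,"ay":0,"az":0,"gripper":0.25},{"x":0,"y":0,"z":0,"ax":0,"ay":0,"az":0,"gripper":0.25}]' >/dev/null; python3 -c "
from h import *
go(.4355,-.382,.031,-84)"
```

```text
t 25.77 pos [ 0.4364 -0.3828  0.0312] yang -84.02 q [-45.8  37.4  97.3  -0.   45.2  38.2] gap 0.0277 F [-3.   3.2  7.9] T [ 0.56  0.59 -0.03]
shift cm [-0.08 -0.09  0.02] az -0.02
```

On the floor at the expected height. I'll release, rise straight up, and check.

```bash
python3 -m crank '[{"x":0,"y":0,"z":-0.05,"ax":0,"ay":0,"az":0,"gripper":0.4},{"x":0,"y":0,"z":0,"ax":0,"ay":0,"az":0,"gripper":0.6},{"x":0,"y":0,"z":0,"ax":0,"ay":0,"az":0,"gripper":0.6},{"x":0,"y":0,"z":0,"ax":0,"ay":0,"az":0,"gripper":0.6},{"x":0,"y":0,"z":-1,"ax":0,"ay":0,"az":0,"gripper":0.6},{"x":0,"y":0,"z":-3,"ax":0,"ay":0,"az":0,"gripper":0.6},{"x":0,"y":0,"z":-5,"ax":0,"ay":0,"az":0,"gripper":0.6},{"x":0,"y":0,"z":-5,"ax":0,"ay":0,"az":0,"gripper":0.6},{"x":0,"y":0,"z":-4,"ax":0,"ay":0,"az":0,"gripper":0.6},{"x":0,"y":0,"z":0,"ax":0,"ay":0,"az":0,"gripper":0.6}]' >/dev/null; python3 - <<'E'
from h import *
go(.4355,-.382,.031,-84)
line("top",rs=(.028,.034))
s=camera("scene")
cv2.imwrite("pics/c7.png",crop(s,60,190,130,125,4))
E
```

```text
t 27.02 pos [ 0.4372 -0.3836  0.2144] yang -84.02 q [-45.9  23.4  90.3   0.   65.9  38.2] gap 0.0556 F [ 0.  -0.7 -0.9] T [ 0.04 -0.03 -0.01]
shift cm [-0.22 -0.27 18.34] az -0.02
ptr centroid [236.3218975  188.01821262] off [ 0.26616172 -2.37424268]
0.028 min 1.0 cent 1.1 [202. 201. 199. 197. 190. 179. 170. 174. 187. 195. 199. 200. 201.]
0.034 min 2.0 cent 1.1 [200. 198. 195. 192. 187. 179. 170. 174. 187. 193. 195. 195. 195.]
```

View pics/c7.png

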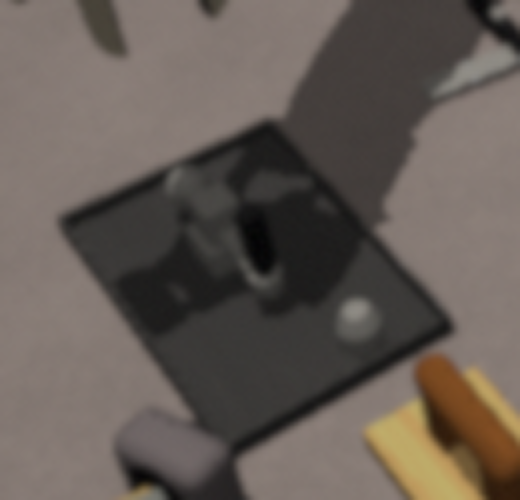

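The crank lies flat in the tray, handle up at (258,245) and ball at (180,180), clear of the collet at (358,318) and of the gripper. I'll hand the job in.

```bash
python3 -c "
from bench import arm
print(arm.job_done())"
```

```text
the job is handed in; nothing more can be done
None
```

I handed the job in at about 27 s of the 72 s allowed; no verdict came back. The dial was wound anticlockwise about half a turn past the pointer and brought back clockwise, its zero line measuring about 1° from the pointer, and the crank lies flat in the tray.

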